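# Close the keep-fresh box: tray in, lid pressed flush

### The arm

A 6-joint arm with a two-finger parallel gripper is mounted at the origin on a cart in front of the work surface, level with it; the furniture and walls round the work are solid. World frame = base frame: x ahead of the robot, y to its left, z up, the work surface at z = 0. Lengths are in m, angles in degrees, forces in N, time in s.
With the tool pointing down it reaches from about 0.25 to 0.8 m from the base axis. Payload 3.9 kg.
Tool frame: the origin (TCP) lies at the very end of the fingers, on their centre line; the grasp point (between the pads) lies 19 mm behind it; z points along the fingers, y is the line along which they close (so a half turn about z gives the same grasp; the last joint's range is limited). The gripper opens to 85 mm and grips with 20 to 120 N. Pads are 22 mm wide; open, the fingers measure 114 mm over their backs; the gripper's body (76 mm by 85 mm) begins 54 mm behind the grasp point. The pads swing forward as they close: fully open they stand 13 mm farther back than shut.
Start: joints at [63.999, 14.897, -7.913, 67.191, 0, 90], TCP at [0.23, 0.472, 0.231] pointing down, gripper open.
Joint ranges: [-159.42, 159.42], [-47.68, 98.78], [-73.54, 78.23], [-108.79, 121.32], [-90, 84.71], [-180, 180]. Speed limits (degrees/s): [147.25, 147.25, 180, 180, 180, 180].

### API

Orientations are given as [roll, pitch, yaw] about the fixed x, y, z axes, in that order (R = Rz(yaw) Ry(pitch) Rx(roll)).
In Python, from workcell import robot gives the robot as it stands.
- The arm moves only by the shell command python3 -m jog 'ROWS'. ROWS is JSON, one flat list of numbers, 7 for each row, row after row: the opening, from 0 (shut) to 1 (fully open), then the shift along the world's x, y, z in m, then the turn, a rotation vector about the world's x, y, z in rad. In form: [gripper, dx, dy, dz, rx, ry, rz, gripper, dx, dy, dz, rx, ry, rz, ...]. A call has 1 to 5 rows; each row is the pose to reach, as a shift and turn from the pose commanded when the call began; what a row does not reach only later rows make up. A row lasts 1/10 s, in which the tool goes at most 50 mm and 8.59 degrees, less where a joint would pass 70% of its speed; a pose out of reach is approached as far as the arm can. A call with a gripper value outside its range is refused whole. The fingers move at their own pace and stop on an object; the grip force is fixed at half the most. Time passes only in rows, so rows that repeat a pose let the fingers close. It gives the time, the measured TCP pose, the force, the opening and the grip force at its end, in the units of the state.
- robot.observe(): the state, without advancing time (a new reading comes with each control period).
- robot.read_camera(name): name is "scene" or "top"; returns (picture, depth): 384x512x3 uint8, blue, green, red; 384x512 float32, m along the optical axis (not along the pixel's ray), 0 where there is no reading.
- robot.camera_model(name): a dict with "mtx" (3x3 intrinsics, pixels), "rvec" (rotation vector, rad) and "tvec" (3), from world to camera coordinates, as OpenCV has them. Camera axes: x right, y down, z forward; pixel columns grow to the right and rows downward; lengths in m; the calibration is good to about 2 mm. A picture is of the moment at which its call begins. camera_model takes no time and is no camera call.
- robot.sign_off(): hands the job in; it is judged then, once.
The state is a dict: "clock": time; "joints": joint angles; "qvel": joint speeds; "joint_efforts": joint torques, N m; "ee_pos": TCP position; "tcp_rot": TCP orientation; "ft_force": force on the tool from outside, world axes, zero at the start; "moment": the same for the moment, N m; "finger_gap": opening from 0.0 (shut) to 1.0 (fully open); "grip_force": force on a finger pad.
Only numpy, scipy, OpenCV 4.12 (cv2) and the standard library are available. Lean on these libraries where they do the work, as an engineer would, in place of code of your own. Each camera call takes 0.05 s, during which the arm holds its last target. There are 200 camera calls.

### The job

Put the cream tray into the slate-blue keep-fresh box so that it stands flat on the floor of the box, and let go of it; then set the green lid into the mouth of the box on top of the tray and press it down until it is fully home, level and flush with the rim all round. Do not knock over or push aside any of the jars, bottles and other things standing around, and let go at the end.

Things in the scene. Friction and masses are not known exactly. Their poses are not given: they have to be found in the camera images.
- box_mouth (a point): Centre of the opening, at rim height (59 mm over the worktop), of a slate-blue open keep-fresh box fixed to the worktop: outside 208 (x) x 138 (y) mm, inside 192 x 122 mm, floor 5 mm thick; the top 6 mm of its walls slope outward by 4 mm as a lead-in; x along the long side, z up. A 60 mm wide tab sticks out 10 mm at each short end.
- box: The box: origin at the centre of its underside, axes as box_mouth. In its long walls, 55 mm either side of the middle, four dark sprung lips (30 mm long, from the rim to 13 mm below, sloping on top) narrow the opening to 110 mm. They yield sideways and hold the lid up, about 6 mm proud, until it is pushed past them with about 6 to 14 N in all.
- tray_center (a point): Cream open tray, loose, about 250 g, 184 (x) x 104 (y) x 40 mm, walls and floor 4 mm; point: its centre, 20 mm above its underside. Along x in its middle an upright grip wall, 90 mm long, 14 mm thick, top 37 mm above the underside, 41 mm free on either side; low cross walls at x = +-47.5 mm. Same after half a turn. On the box floor its rim is 45 mm above the worktop and carries the lid.
- lid_center (a point): Sage-green press-in lid, dark seal line, loose, about 200 g: plate 184 (x) x 114 (y) x 14 mm, and in the middle of its top an upright grip bar 90 (x) x 16 (y) mm, 30 mm high. Point: its centre half-way up, 22 mm above the plate's underside. Same after half a turn. Resting on the tray's rim in the box, the plate's top is level with the box rim.
- lid_top (a point): Centre of the upper face of the lid's plate (foot of its grip bar), 14 mm above the plate's underside; axes as the lid's.
- tray: The cream tray: origin at the centre of its underside, axes as tray_center.
- lid: The sage-green lid: origin at the centre of its underside, axes as lid_center.
- can_1_center (a point): Bystander: loose orange drinks can, upright, 66 mm across, 115 mm high; the point is its centre half-way up. To be left alone.
- white_bottle_1_center (a point): Bystander: loose white moulded bottle with a screw cap, upright, 52 mm across, 150 mm high; the point is its centre half-way up. To be left alone.
- spice_jar_1_center (a point): Bystander: loose green-labelled spice jar with a black cap, upright, 45 mm across, 105 mm high; the point is its centre half-way up. To be left alone.
- mill_2_center (a point): Bystander: loose glass shaker with a grey cap, upright, 44 mm across, 90 mm high; the point is its centre half-way up. To be left alone.
- jar_1_center (a point): Bystander: loose short glass jar with a yellow lid, upright, 64 mm across, 87 mm high; the point is its centre half-way up. To be left alone.

How it is judged (in metres and radians):
On the way:
1. The tray stands flat on the floor of the box, let go of, with the lid still out of the box (z of tray in the frame of box between 0.0025 and 0.0075 m and horizontal distance between tray and box below 0.014 m and angle between the x axis of tray and the x axis of box, either way round below 0.15 rad and angle between tray's own z axis and vertical below 0.03 rad and contact force between the fingers and tray below 0.1 N and linear speed of tray below 0.02 m/s and horizontal distance between lid and box above 0.1 m), for 0.2 s.
At the end, for the whole second after the job is handed in: Tray flat on the box floor (2.5 mm; tilt 0.03 rad; 14 mm off-centre, 0.15 rad off square at most). Lid over it, its plate's top within 2.5 mm of the rim's height (tilt 0.025 rad, 7 mm, 0.08 rad). Both released and at rest (z of tray in the frame of box between 0.0025 and 0.0075 m and horizontal distance between tray and box below 0.014 m and angle between the x axis of tray and the x axis of box, either way round below 0.15 rad and angle between tray's own z axis and vertical below 0.03 rad and z of lid_top in the frame of box_mouth between -0.0025 and 0.0025 m and horizontal distance between lid and box below 0.007 m and angle between the x axis of lid and the x axis of box, either way round below 0.08 rad and angle between lid's own z axis and vertical below 0.025 rad and linear speed of each of tray, lid below 0.01 m/s); the robot touches nothing.
It fails at once if A bystander is pushed more than 30 mm aside (distance of any of can_1_center, white_bottle_1_center, spice_jar_1_center, mill_2_center, jar_1_center from where it was at the start of the episode above 0.03 m).
It fails at once if A bystander is tipped over (angle between any of can_1_center, white_bottle_1_center, spice_jar_1_center, mill_2_center, jar_1_center's own z axis and vertical above 0.4 rad).
It also fails if it takes over 67 s, if anything falls off the work surface, if the arm or the gripper's body presses on something with over 40 N, if the wrist force passes 120 N, or if a joint passes its speed limit or range.

## Working session

There is one attempt and no reset: what is moved stays moved. The work goes in short steps, Python scripts to look and compute and a shell command to move; the robot and the scene stay as the last step left them, time stands still between calls to the robot, and variables do not carry over. Pictures are saved under pics/ and viewed, at most 10 in all, crops included, and the job is handed in when it is done.

```bash
mkdir -p pics
cat > h.py <<'E'
import numpy as np, cv2
from workcell import robot
def pts(name,depth):
    m=robot.camera_model(name); K=np.array(m["mtx"]);R=cv2.Rodrigues(np.array(m["rvec"],float))[0];t=np.array(m["tvec"],float).ravel()
    v,u=np.indices(depth.shape); c=np.stack([(u-K[0,2])/K[0,0]*depth,(v-K[1,2])/K[1,1]*depth,depth],-1)
    return (c-t)@R   # world HxWx3
E
python3 - <<'E'
from h import *
for n in("top","scene"):
    im,d=robot.read_camera(n); cv2.imwrite(f"pics/{n}0.png",im); np.savez(f"{n}0.npz",im=im,d=d,P=pts(n,d))
print(robot.observe())
E
```

```text
{'clock': 0.1, 'joints': array([ 6.39988503e+01,  1.49333420e+01, -7.97955022e+00,  6.71917192e+01,
        8.38956797e-04,  9.00020656e+01]), 'qvel': array([ 0.07942649, -0.06023251,  0.24373681,  0.0606172 ,  0.04761983,
       -0.07554398]), 'joint_efforts': array([ 3.05592212e-04, -4.06508517e+01,  2.54526830e+01,  1.00382415e-02,
        2.55308231e-05, -7.64000362e-06]), 'ee_pos': array([0.22987178, 0.4712937 , 0.23052778]), 'tcp_rot': array([-1.79895389e+02, -8.35184054e-04,  1.53996783e+02]), 'ft_force': array([0.63160518, 0.00319431, 1.3320257 ]), 'moment': array([ 0.00725055,  0.00642327, -0.04402629]), 'grip_force': 0.0, 'finger_gap': 1.0039934195550242}
```

View pics/top0.png

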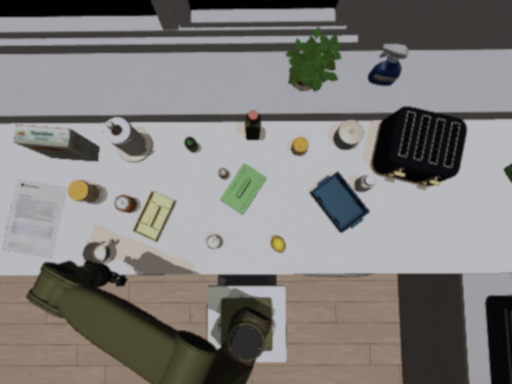

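View pics/scene0.png

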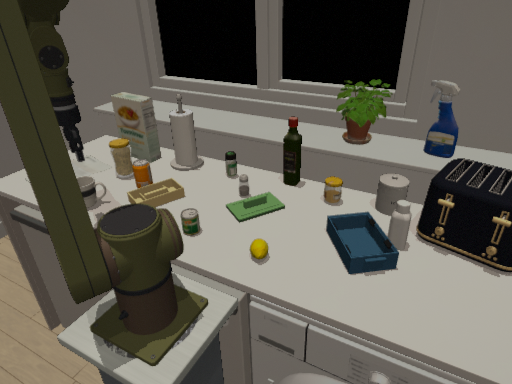

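The top view shows the tray at about (155,216), the lid at (243,189) and the box at (340,202). A can stands left of the tray, a white bottle right of the box, a shaker left of the lid, and another jar at (214,241).

Run:
```python
from h import *
for n in("top","scene"):
    z=np.load(n+"0.npz"); im,P,d=z["im"],z["P"],z["d"]
    hsv=cv2.cvtColor(im,cv2.COLOR_BGR2HSV)
    rois={"top":dict(tray=(130,185,180,245),lid=(215,160,272,218),box=(305,168,372,236)),
          "scene":dict(tray=(120,178,190,212),lid=(222,190,290,222),box=(322,208,398,272))}[n]
    for k,(a,b,c,e) in rois.items():
        H=hsv[b:e,a:c];Q=P[b:e,a:c];dd=d[b:e,a:c]
        h=Q[...,2]; ok=dd>0
        lo,hi={"tray":(.015,.055),"lid":(.006,.055),"box":(.03,.07)}[k]
        col={"tray":(15,40),"lid":(40,85),"box":(90,120)}[k]
        m=ok&(h>lo)&(h<hi)&(H[...,0]>=col[0])&(H[...,0]<=col[1])&(H[...,1]>60)
        m=m.astype(np.uint8);num,l,s,_=cv2.connectedComponentsWithStats(m,connectivity=8)
        i=1+np.argmax(s[1:,4]);q=Q[l==i]
        (cx,cy),(w,hh),ang=cv2.minAreaRect((q[:,:2]*1000).astype(np.float32))
        if w<hh: ang-=90;w,hh=hh,w
        print(n,k,len(q),np.round([cx,cy,w,hh,ang],1),np.percentile(q[:,2]*1000,[2,50,98]).round(1))
# bystanders tall points (top)
z=np.load("top0.npz");P=z["P"]
m=((P[...,2]>.07)&(z["d"]>0)&(P[...,2]<.3)).astype(np.uint8)
m[:120]=0;m[262:]=0
num,l,s,c=cv2.connectedComponentsWithStats(m)
for i in range(1,num):
    if s[i,4]>15: q=P[l==i];print(c[i].round(),q.mean(0).round(3),q[:,2].max().round(3))
im=z["im"];cv2.imwrite("pics/c1.png",np.hstack([cv2.resize(im[170:260,60:190],None,fx=4,fy=4),]))
```

```text
top tray 60 [457.5 418.3 166.7  10.6 -24.8] [15.9 25.2 35.3]
top lid 1102 [548.1  10.5 177.6 109.  -33.9] [ 7.1 15.7 46.9]
top box 367 [ 486.9 -380.   222.5  136.    36.8] [32.3 54.3 65.2]
scene tray 870 [449.3 405.9 184.1 178.6 -23.8] [16.1 30.2 48.7]
scene lid 915 [546.4   5.4 183.2 118.9 -33.8] [ 7.5 14.4 44.3]
scene box 1248 [ 482.4 -387.   220.1  138.8   36.8] [30.8 49.2 59.9]
[124. 136.] [0.725 0.452 0.208] 0.289
[253. 127.] [ 0.763 -0.03   0.174] 0.251
[350. 132.] [ 0.756 -0.415  0.117] 0.139
[422. 149.] [ 0.673 -0.664  0.185] 0.221
[ 54. 141.] [0.701 0.697 0.242] 0.3
[190. 142.] [0.725 0.218 0.101] 0.114
[300. 144.] [ 0.717 -0.222  0.088] 0.096
[223. 172.] [0.608 0.09  0.086] 0.097
[366. 182.] [ 0.558 -0.469  0.125] 0.156
[ 81. 190.] [0.53  0.631 0.145] 0.163
[124. 203.] [0.484 0.477 0.107] 0.124
[213. 241.] [0.331 0.129 0.073] 0.082
[ 96. 249.] [0.306 0.589 0.086] 0.102
```

```bash
cat >> h.py <<'E'
def rect(x,y,a,L,W,z):
    c,s=np.cos(np.radians(a)),np.sin(np.radians(a))
    return np.array([[x+c*u-s*v,y+s*u+c*v,z] for u,v in((L/2,W/2),(L/2,-W/2),(-L/2,-W/2),(-L/2,W/2))])
def proj(n,p):
    m=robot.camera_model(n);return cv2.projectPoints(np.array(p,float),np.array(m["rvec"],float),np.array(m["tvec"],float),np.array(m["mtx"],float),None)[0][:,0]
def crop(n,im,box,f,rects):
    a,b,c,e=box;o=cv2.resize(im[b:e,a:c],None,fx=f,fy=f,interpolation=cv2.INTER_CUBIC)
    for r in rects:
        q=(proj(n,r)-[a,b]+.5)*f
        cv2.polylines(o,[(q*8).astype(int).reshape(-1,1,2)],True,(0,0,255),1,cv2.LINE_AA,3)
    return o
E
python3 - <<'E'
from h import *
z=np.load("top0.npz");P=z["P"][185:245,130:182];hs=cv2.cvtColor(z["im"],cv2.COLOR_BGR2HSV)[185:245,130:182]
m=((P[...,2]>.004)&(P[...,2]<.06)&(z["d"][185:245,130:182]>0)).astype(np.uint8)
_,l,s,_=cv2.connectedComponentsWithStats(m);i=1+np.argmax(s[1:,4]);q=P[l==i]
(x,y),(w,h),a=cv2.minAreaRect((q[:,:2]*1000).astype(np.float32));
if w<h:a-=90
print(x,y,w,h,a)
x,y=x/1e3,y/1e3
T=[rect(x,y,a,.184,.104,.04),rect(x,y,a,.09,.014,.037)]
L=[rect(.547,.008,-33.9,.184,.114,.014),rect(.547,.008,-33.9,.09,.016,.044)]
B=[rect(.485,-.383,36.8,.208,.138,.059),rect(.485,-.383,36.8,.228,.06,.059)]
s=np.load("scene0.npz")["im"];t=z["im"]
def R(i):return cv2.resize(i,(260,260))
r1=[crop("top",t,b,4,r)for b,r in(((122,182,187,247),T),((211,157,276,222),L),((307,169,372,234),B))]
r2=[crop("scene",s,b,4,r)for b,r in(((120,160,185,225),T),((222,175,287,240),L),((326,208,391,273),B))]
cv2.imwrite("pics/o1.png",np.vstack([np.hstack(r1),np.hstack(r2)]))
E
```

```text
446.85443115234375 391.1135559082031 183.17416381835938 226.80262756347656 -12.127616882324219
```

View pics/o1.png

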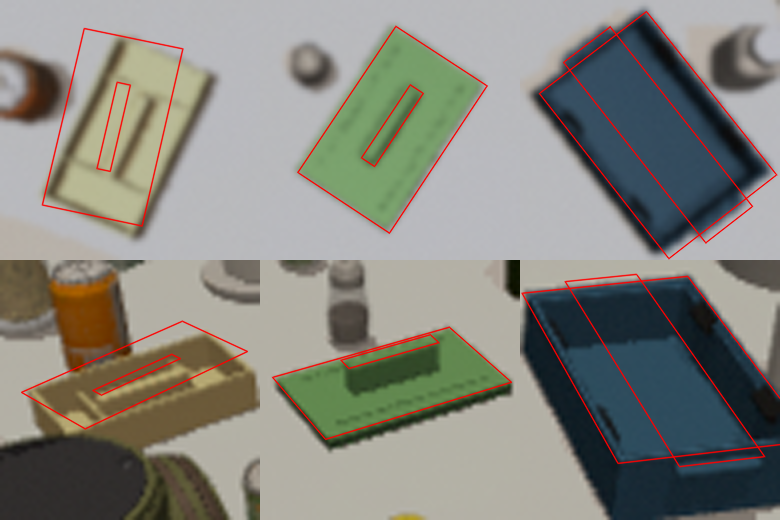

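```bash
cat > fit.py <<'E'
from h import *
from scipy.optimize import least_squares
def fit(x0,L,W,z,obs):  # obs: list (cam, corner idx, u,v)
    def f(p):
        r=rect(p[0],p[1],p[2]*100,L,W,z);q={n:proj(n,r) for n in("top","scene")}
        return np.concatenate([q[n][i]-[u,v] for n,i,u,v in obs])
    s=least_squares(f,[x0[0],x0[1],x0[2]/100],x_scale=[.01,.01,.01]);return s.x*[1,1,100],s.fun.reshape(-1,2).round(1)
E
python3 - <<'E'
from fit import *
a=lambda n,i,u,v,ox,oy,x0,y0:(n,i,(u-ox)/4+x0-.5,(v-oy)/4+y0-.5)
z=np.load("top0.npz");t=z["im"];s=np.load("scene0.npz")["im"]
# corner order: (+,+),(+,-),(-,-),(-,+)
T,r=fit((.45,.4,-27),.184,.104,.04,[a("top",0,118,38,0,0,122,182),a("top",1,213,76,0,0,122,182),a("scene",0,232,333,0,260,120,160),a("scene",3,22,396,0,260,120,160),a("scene",1,257,375,0,260,120,160)])
print(T,r.tolist())
B,r=fit((.485,-.383,36.8),.212,.142,.059,[a("top",0,533,94,520,0,307,169),a("top",1,645,10,520,0,307,169),a("top",2,770,170,520,0,307,169),a("top",3,657,250,520,0,307,169),a("scene",0,522,293,520,260,326,208),a("scene",1,690,276,520,260,326,208),a("scene",3,618,463,520,260,326,208)])
print(B,r.tolist())
def tr(p):return[rect(*p,.184,.104,.04),rect(*p,.09,.014,.037)]
def bx(p):return[rect(*p,.208,.138,.059),rect(*p,.192,.122,.005)]
# dump
o=np.vstack([np.hstack([crop("top",t,(122,182,187,232+7),6,tr(T)),crop("top",t,(307,175,372,232),6,bx(B))])[:290*2],
 np.hstack([crop("scene",s,(122,170,187,215),6,tr(T)),crop("scene",s,(326,208,391,253),6,bx(B))])])
print(o.shape);cv2.imwrite("pics/o2.png",cv2.resize(o,None,fx=.97,fy=.97))
E
```

```text
[  0.43585744   0.37200257 -26.00344248] [[2.2, -1.0], [1.1, 0.4], [-5.1, -0.2], [1.8, -1.8], [-0.0, -0.6]]
[ 0.48799897 -0.38117255 36.53455436] [[0.4, -1.2], [0.0, -1.1], [1.7, 0.6], [2.1, 2.0], [-1.0, -1.0], [-0.5, -1.0], [-1.1, -0.4]]
(612, 780, 3)
```

View pics/o2.png

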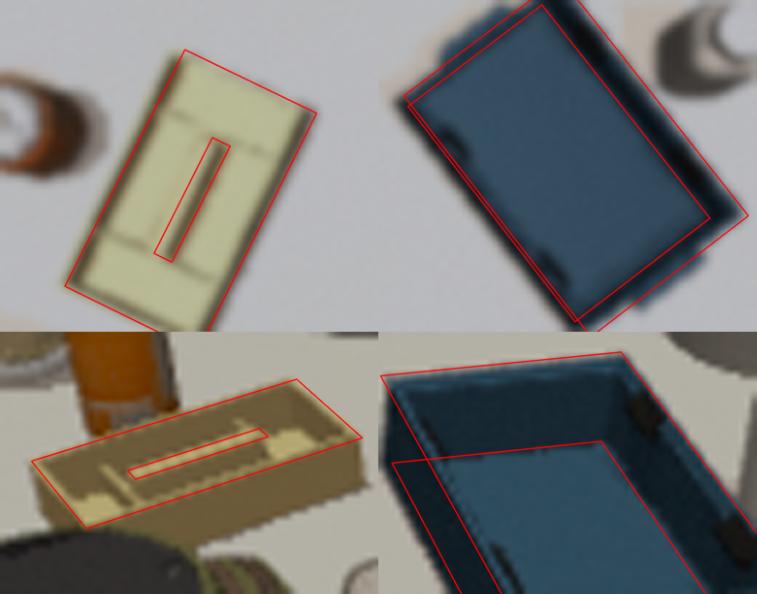

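The tray fits at about (0.436, 0.374, −26°), the lid at (0.547, 0.008, −33.9°) and the box at (0.487, −0.382, 36.7°). The tool yaw already matches the tray, so I'm moving over it with the gripper half open.

```bash
python3 -m jog '[0.5,0.05,-0.02,0,0,0,0, 0.5,0.1,-0.045,0,0,0,0, 0.5,0.15,-0.07,0,0,0,0, 0.5,0.19,-0.09,-0.01,0,0,0, 0.5,0.206,-0.098,-0.03,0,0,0]'; python3 -m jog '[0.5,0,0,-0.03,0,0,0, 0.5,0,0,-0.06,0,0,0, 0.5,0,0,-0.08,0,0,0, 0.5,0,0,-0.1,0,0,0, 0.5,0,0,-0.1,0,0,0]'
python3 - <<'E'
from h import *
im,d=robot.read_camera("scene");cv2.imwrite("pics/s1.png",cv2.resize(im[90:240,40:240],None,fx=3,fy=3,interpolation=cv2.INTER_CUBIC))
im,d=robot.read_camera("top");print(robot.observe()["ee_pos"])
E
```

```text
clock: 0.6
ee_pos: [0.4402, 0.373, 0.2024]
tcp_rot: [179.8, 0.2, 153.8]
ft_force: [0.2, 0.9, 0.7]
finger_gap: 0.503
grip_force: 0.0
clock: 1.1
ee_pos: [0.4339, 0.3718, 0.098]
tcp_rot: [-179.6, -0.2, 154.0]
ft_force: [-0.4, -0.4, 0.2]
finger_gap: 0.503
grip_force: 0.0
[0.43580455 0.37356041 0.10108372]
```

View pics/s1.png

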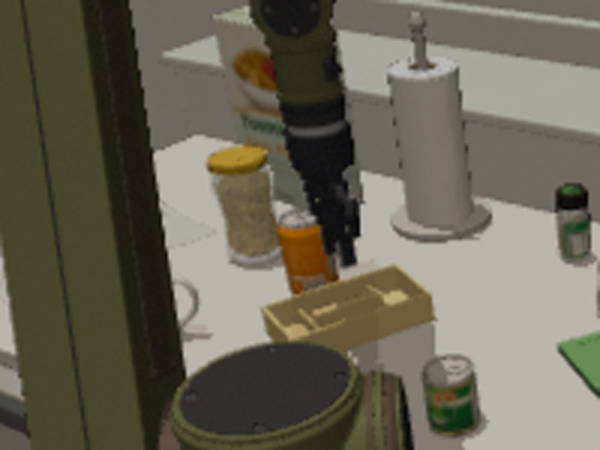

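The fingertips, near (345,262) in the crop, are above the grip wall at (342,298). I'm going down to grip.

```bash
python3 -m jog '[0.5,0,0,-0.03,0,0,0, 0.5,0,0,-0.05,0,0,0, 0.5,0,0,-0.07,0,0,0, 0.5,0,0,-0.08,0,0,0, 0.5,0,0,-0.09,0,0,0]'; python3 -m jog '[0.5,0,0,0,0,0,0, 0,0,0,0,0,0,0, 0,0,0,0,0,0,0, 0,0,0,0,0,0,0, 0,0,0,0,0,0,0]';python3 -m jog '[0,0,0,0,0,0,0, 0,0,0,0,0,0,0, 0,0,0,0,0,0,0]'
```

```text
clock: 1.7
ee_pos: [0.4369, 0.3746, 0.0119]
tcp_rot: [179.9, 0.0, 154.0]
ft_force: [-0.3, 0.1, 0.4]
finger_gap: 0.495
grip_force: 0.0
clock: 2.2
ee_pos: [0.4372, 0.3748, 0.0126]
tcp_rot: [179.8, 0.1, 154.0]
ft_force: [1.0, 0.9, 5.9]
finger_gap: 0.151
grip_force: 59.8
clock: 2.5
ee_pos: [0.4372, 0.3748, 0.0126]
tcp_rot: [179.8, 0.1, 154.0]
ft_force: [-0.8, 0.3, 6.3]
finger_gap: 0.148
grip_force: 59.8
```

Gripped. Now lifting.

```bash
python3 -m jog '[0,0,0,0.02,0,0,0, 0,0,0,0.05,0,0,0, 0,0,0,0.09,0,0,0, 0,0,0,0.13,0,0,0, 0,0,0,0.17,0,0,0]'; python3 -m jog '[0,0.005,-0.03,0.02,0,0,-0.12, 0,0.007,-0.07,0.02,0,0,-0.25, 0,0.009,-0.11,0.02,0,0,-0.38, 0,0.012,-0.15,0.02,0,0,-0.51, 0,0.015,-0.19,0.02,0,0,-0.64]'; python3 -m jog '[0,0.005,-0.04,0,0,0,-0.13, 0,0.007,-0.08,0,0,0,-0.26, 0,0.009,-0.12,0,0,0,-0.39, 0,0.012,-0.16,0,0,0,-0.52, 0,0.015,-0.2,0,0,0,-0.65]';python3 -m jog '[0,0.005,-0.04,0,0,0,-0.13, 0,0.007,-0.08,0,0,0,-0.26, 0,0.009,-0.12,0,0,0,-0.39, 0,0.012,-0.16,0,0,0,-0.52, 0,0.015,-0.2,0,0,0,-0.65]'
```

```text
clock: 3.0
ee_pos: [0.4353, 0.373, 0.1821]
tcp_rot: [-179.9, -0.0, 154.0]
ft_force: [0.8, 0.7, -2.8]
finger_gap: 0.153
grip_force: 58.6
clock: 3.5
ee_pos: [0.4502, 0.182, 0.2008]
tcp_rot: [-179.9, 0.0, 117.0]
ft_force: [0.7, 0.2, -2.9]
finger_gap: 0.15
grip_force: 59.0
clock: 4.0
ee_pos: [0.4651, -0.0178, 0.2008]
tcp_rot: [-179.9, 0.0, 79.8]
ft_force: [0.2, 0.6, -2.7]
finger_gap: 0.152
grip_force: 59.0
clock: 4.5
ee_pos: [0.4801, -0.2175, 0.2007]
tcp_rot: [-179.9, 0.0, 42.5]
ft_force: [1.6, 0.8, -2.1]
finger_gap: 0.15
grip_force: 59.0
```

```bash
python3 -m jog '[0,0.002,-0.05,0,0,0,-0.04, 0,0.004,-0.1,0,0,0,-0.08, 0,0.006,-0.14,-0.02,0,0,-0.1, 0,0.007,-0.164,-0.05,0,0,-0.101, 0,0.007,-0.164,-0.08,0,0,-0.101]'; python3 -m jog '[0,0,0,0,0,0,0, 0,0,0,0,0,0,0]'
python3 - <<'E'
from h import *
for n in("top","scene"):
    im,d=robot.read_camera(n);np.savez(n+"1.npz",im=im,d=d,P=pts(n,d))
    e=robot.observe();p=e["ee_pos"];a=e["tcp_rot"][2];print(p,a)
    b,f=((305,165,375,235),5) if n=="top" else((320,165,400,275),5)
    o=crop(n,im,b,f,[rect(p[0],p[1],a,.184,.104,p[2]+.0275),rect(.487,-.382,36.7,.208,.138,.059)])
    cv2.imwrite(f"pics/h_{n}.png",o)
a,b=cv2.imread("pics/h_top.png"),cv2.imread("pics/h_scene.png")
cv2.imwrite("pics/h.png",np.hstack([cv2.copyMakeBorder(a,0,200,0,0,0),b]))
E
```

```text
clock: 5.0
ee_pos: [0.488, -0.3842, 0.1198]
tcp_rot: [179.9, 0.0, 36.8]
ft_force: [0.5, 0.3, -3.0]
finger_gap: 0.15
grip_force: 58.9
clock: 5.2
ee_pos: [0.487, -0.3791, 0.1206]
tcp_rot: [-179.8, 0.0, 37.1]
ft_force: [0.0, -0.5, -1.3]
finger_gap: 0.147
grip_force: 58.9
[ 0.48822029 -0.37973485  0.12204001] 37.08562070666896
[ 0.48898223 -0.38008966  0.12296454] 37.10778478739846
```

View pics/h.png

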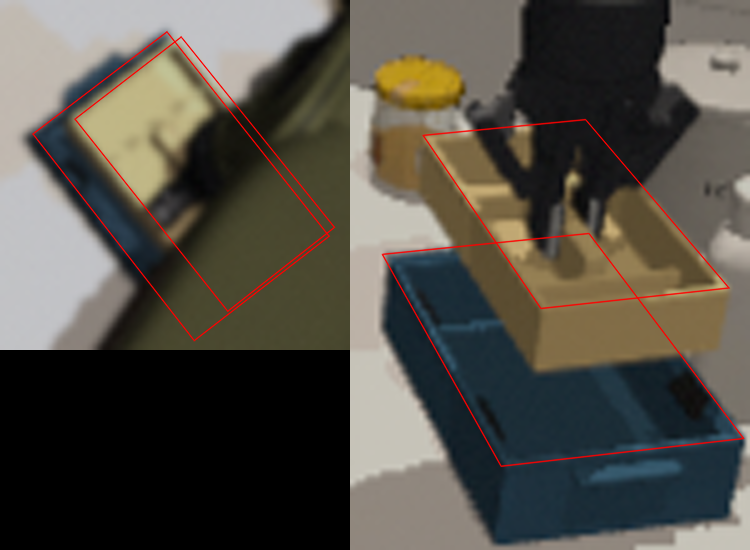

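The scene overlay matches both the tray in the gripper (corner 423,135) and the box rim (384,254), so the alignment is within about 2 mm. I'm lowering it in stages and watching the force.

```bash
python3 -m jog '[0,0,0,-0.02,0,0,0, 0,0,0,-0.035,0,0,0, 0,0,0,-0.045,0,0,0, 0,0,0,-0.05,0,0,0, 0,0,0,-0.05,0,0,0]'; python3 -m jog '[0,0,0,-0.005,0,0,0, 0,0,0,-0.01,0,0,0, 0,0,0,-0.015,0,0,0, 0,0,0,-0.02,0,0,0, 0,0,0,-0.02,0,0,0]'
```

```text
clock: 5.8
ee_pos: [0.4884, -0.3799, 0.0716]
tcp_rot: [180.0, 0.0, 37.1]
ft_force: [0.1, -0.4, -1.8]
finger_gap: 0.154
grip_force: 59.1
clock: 6.3
ee_pos: [0.4878, -0.38, 0.0504]
tcp_rot: [-179.9, 0.0, 37.0]
ft_force: [-0.4, 0.1, -2.1]
finger_gap: 0.152
grip_force: 59.0
```

```bash
python3 -m jog '[0,0,0,-0.005,0,0,0, 0,0,0,-0.01,0,0,0, 0,0,0,-0.015,0,0,0, 0,0,0,-0.02,0,0,0, 0,0,0,-0.025,0,0,0]'; python3 -m jog '[0,0,0,-0.002,0,0,0, 0,0,0,-0.005,0,0,0, 0,0,0,-0.007,0,0,0, 0,0,0,-0.008,0,0,0, 0,0,0,-0.008,0,0,0]'
```

```text
clock: 6.8
ee_pos: [0.488, -0.3801, 0.0258]
tcp_rot: [-180.0, 0.0, 37.1]
ft_force: [0.4, -0.2, -2.5]
finger_gap: 0.152
grip_force: 59.0
clock: 7.3
ee_pos: [0.4881, -0.3801, 0.0182]
tcp_rot: [-180.0, 0.0, 37.1]
ft_force: [-0.1, 0.1, -2.0]
finger_gap: 0.148
grip_force: 59.1
```

Nearly down; a touch more, then release.

```bash
python3 -m jog '[0,0,0,-0.001,0,0,0, 0,0,0,-0.002,0,0,0, 0,0,0,-0.002,0,0,0]'; python3 -m jog '[0.5,0,0,0,0,0,0, 0.5,0,0,0,0,0,0, 0.5,0,0,0,0,0,0, 0.5,0,0,0,0,0,0, 0.5,0,0,0,0,0,0]'; python3 -m jog '[0.5,0,0,0.02,0,0,0, 0.5,0,0,0.06,0,0,0, 0.5,0,0,0.1,0,0,0, 0.5,0,0,0.14,0,0,0, 0.5,0,0,0.18,0,0,0]'
```

```text
clock: 7.6
ee_pos: [0.4884, -0.3803, 0.0176]
tcp_rot: [179.9, -0.0, 37.1]
ft_force: [-1.4, 2.3, 4.6]
finger_gap: 0.149
grip_force: 60.1
clock: 8.1
ee_pos: [0.4882, -0.3802, 0.0162]
tcp_rot: [-180.0, -0.0, 37.1]
ft_force: [-0.1, -0.2, -0.4]
finger_gap: 0.497
grip_force: 0.0
clock: 8.6
ee_pos: [0.4879, -0.38, 0.1979]
tcp_rot: [-180.0, 0.0, 37.1]
ft_force: [-0.4, -1.3, -0.1]
finger_gap: 0.503
grip_force: 0.0
```

Tray is seated. Now to the lid.

```bash
python3 -m jog '[0.5,0.005,0.04,0,0,0,0.14, 0.5,0.012,0.08,0,0,0,0.28, 0.5,0.02,0.12,0,0,0,0.42, 0.5,0.025,0.16,0,0,0,0.56, 0.5,0.03,0.2,0,0,0,0.7]'; python3 -m jog '[0.5,0.005,0.04,0,0,0,0.14, 0.5,0.012,0.08,0,0,0,0.28, 0.5,0.02,0.12,0,0,0,0.42, 0.5,0.025,0.16,0,0,0,0.56, 0.5,0.029,0.188,0,0,0,0.7]'; python3 -m jog '[0.5,0,0,-0.01,0,0,0.14, 0.5,0,0,-0.02,0,0,0.28, 0.5,0,0,-0.04,0,0,0.42, 0.5,0,0,-0.07,0,0,0.502, 0.5,0,0,-0.1,0,0,0.502]'; python3 -m jog '[0.5,0,0,0,0,0,0, 0.5,0,0,0,0,0,0]'
python3 - <<'E'
from h import *
im,d=robot.read_camera("scene");e=robot.observe();p=e["ee_pos"];print(p,e["tcp_rot"])
L=(.547,.007,-33.9)
o=[crop("scene",im,(205,140,305,240),4,[rect(*L,.184,.114,.014),rect(*L,.09,.016,.044)]),crop("scene",im,(310,190,410,290),4,[rect(.488,-.380,37,.184,.104,.045),rect(.488,-.380,37,.208,.138,.059)])]
cv2.imwrite("pics/l1.png",np.hstack(o))
E
```

```text
clock: 9.1
ee_pos: [0.5182, -0.1786, 0.1963]
tcp_rot: [180.0, -0.0, 77.5]
ft_force: [0.3, 0.5, -0.3]
finger_gap: 0.499
grip_force: 0.0
clock: 9.6
ee_pos: [0.5472, 0.0104, 0.1963]
tcp_rot: [180.0, -0.0, 117.7]
ft_force: [-0.1, -0.5, -1.0]
finger_gap: 0.499
grip_force: 0.0
clock: 10.1
ee_pos: [0.5477, 0.008, 0.0958]
tcp_rot: [179.9, 0.1, 146.1]
ft_force: [0.3, -0.0, -0.9]
finger_gap: 0.5
grip_force: 0.0
clock: 10.3
ee_pos: [0.5467, 0.0078, 0.0963]
tcp_rot: [-180.0, -0.1, 146.0]
ft_force: [0.7, -0.2, -0.4]
finger_gap: 0.499
grip_force: 0.0
[0.54787928 0.00785572 0.09734446] [1.79960532e+02 5.57860055e-02 1.46026814e+02]
```

View pics/l1.png

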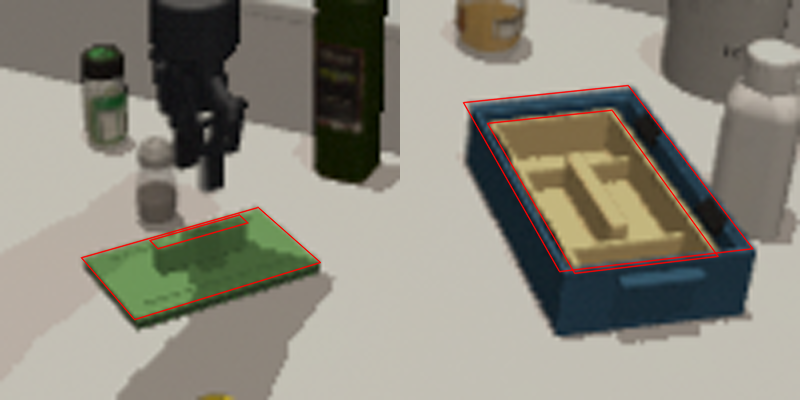

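Lid overlay fits exactly, bar top around (198,230). The tray sits centred and flat in the box. I'm descending to grip the bar.

```bash
python3 -m jog '[0.5,0,0,-0.02,0,0,0, 0.5,0,0,-0.04,0,0,0, 0.5,0,0,-0.06,0,0,0, 0.5,0,0,-0.07,0,0,0, 0.5,0,0,-0.077,0,0,0]'; python3 -m jog '[0.5,0,0,0,0,0,0, 0,0,0,0,0,0,0, 0,0,0,0,0,0,0, 0,0,0,0,0,0,0, 0,0,0,0,0,0,0]';python3 -m jog '[0,0,0,0,0,0,0, 0,0,0,0,0,0,0, 0,0,0,0,0,0,0]'
```

```text
clock: 10.85
ee_pos: [0.5481, 0.0079, 0.0199]
tcp_rot: [179.9, 0.1, 146.0]
ft_force: [-0.7, 0.4, -1.0]
finger_gap: 0.504
grip_force: 0.0
clock: 11.35
ee_pos: [0.5483, 0.0079, 0.0205]
tcp_rot: [179.9, 0.1, 146.0]
ft_force: [0.4, 0.9, 6.1]
finger_gap: 0.175
grip_force: 60.7
clock: 11.65
ee_pos: [0.5483, 0.0079, 0.0205]
tcp_rot: [179.9, 0.1, 146.0]
ft_force: [-0.8, 0.9, 7.0]
finger_gap: 0.174
grip_force: 60.7
```

```bash
python3 -m jog '[0,0,0,0.02,0,0,0, 0,0,0,0.05,0,0,0, 0,0,0,0.09,0,0,0, 0,0,0,0.13,0,0,0, 0,0,0,0.17,0,0,0]'; python3 -m jog '[0,-0.005,-0.03,0,0,0,-0.12, 0,-0.012,-0.06,0,0,0,-0.25, 0,-0.02,-0.1,0,0,0,-0.38, 0,-0.025,-0.14,0,0,0,-0.51, 0,-0.03,-0.18,0,0,0,-0.64]'; python3 -m jog '[0,-0.005,-0.04,0,0,0,-0.13, 0,-0.012,-0.08,0,0,0,-0.26, 0,-0.02,-0.12,0,0,0,-0.39, 0,-0.025,-0.16,0,0,0,-0.52, 0,-0.03,-0.19,0,0,0,-0.65]';python3 -m jog '[0,0,-0.018,0,0,0,-0.13, 0,0,-0.018,0,0,0,-0.26, 0,0,-0.018,-0.02,0,0,-0.39, 0,0,-0.018,-0.04,0,0,-0.52, 0,0,-0.018,-0.06,0,0,-0.616]'; python3 -m jog '[0,0,0,0,0,0,0, 0,0,0,0,0,0,0, 0,0,0,0,0,0,0]'
python3 - <<'E'
from h import *
im,d=robot.read_camera("scene");e=robot.observe();p=e["ee_pos"];a=e["tcp_rot"][2];print(p,e["tcp_rot"])
o=crop("scene",im,(310,170,410,290),5,[rect(p[0],p[1],a,.184,.114,p[2]-.0065),rect(.4875,-.381,36.8,.208,.138,.059)])
cv2.imwrite("pics/l2.png",o)
E
```

```text
clock: 12.15
ee_pos: [0.5463, 0.0078, 0.1905]
tcp_rot: [-180.0, -0.1, 146.0]
ft_force: [1.1, 0.2, -1.9]
finger_gap: 0.177
grip_force: 59.6
clock: 12.65
ee_pos: [0.5162, -0.1733, 0.1891]
tcp_rot: [-180.0, -0.0, 109.1]
ft_force: [0.5, -0.4, -2.5]
finger_gap: 0.172
grip_force: 59.7
clock: 13.15
ee_pos: [0.4861, -0.3644, 0.1888]
tcp_rot: [-180.0, 0.0, 71.7]
ft_force: [0.5, 0.7, -1.3]
finger_gap: 0.172
grip_force: 59.7
clock: 13.65
ee_pos: [0.4867, -0.38, 0.1282]
tcp_rot: [-180.0, 0.0, 36.6]
ft_force: [-0.2, 0.4, -1.8]
finger_gap: 0.178
grip_force: 59.7
clock: 13.95
ee_pos: [0.4877, -0.3806, 0.1304]
tcp_rot: [179.9, -0.0, 36.9]
ft_force: [0.4, 0.3, -1.3]
finger_gap: 0.173
grip_force: 59.6
[ 0.4879224  -0.38069639  0.13065755] [ 1.79872089e+02 -3.50030456e-02  3.68947257e+01]
```

View pics/l2.png

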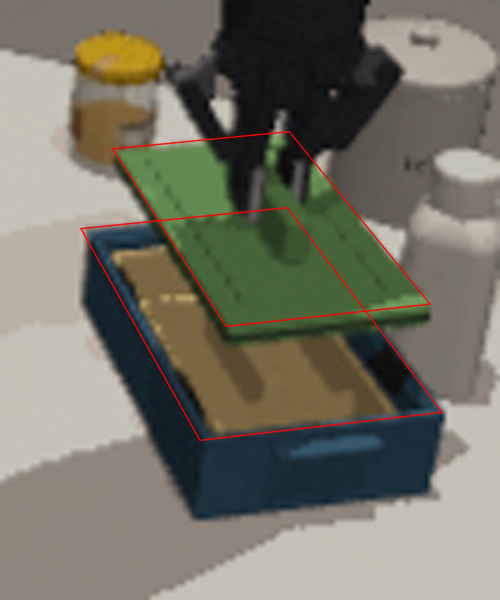

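The lid is level and over the box, and both outlines coincide to about a pixel. I'm lowering it.

```bash
python3 -m jog '[0,0,0,-0.015,0,0,0, 0,0,0,-0.03,0,0,0, 0,0,0,-0.04,0,0,0, 0,0,0,-0.048,0,0,0, 0,0,0,-0.048,0,0,0]'; python3 -m jog '[0,0,0,-0.003,0,0,0, 0,0,0,-0.006,0,0,0, 0,0,0,-0.009,0,0,0, 0,0,0,-0.011,0,0,0, 0,0,0,-0.011,0,0,0]'
```

```text
clock: 14.5
ee_pos: [0.4867, -0.3798, 0.0805]
tcp_rot: [-179.9, 0.0, 36.8]
ft_force: [-0.1, 0.6, -1.4]
finger_gap: 0.174
grip_force: 59.7
clock: 15.0
ee_pos: [0.4884, -0.3813, 0.0713]
tcp_rot: [179.8, -0.0, 36.8]
ft_force: [0.6, -0.5, 1.4]
finger_gap: 0.174
grip_force: 60.3
```

Touching the lips, 6 mm proud as expected. Now pressing.

```bash
python3 -m jog '[0,0,0,-0.002,0,0,0, 0,0,0,-0.004,0,0,0, 0,0,0,-0.005,0,0,0, 0,0,0,-0.006,0,0,0, 0,0,0,-0.006,0,0,0]'; python3 -m jog '[0,0,0,-0.001,0,0,0, 0,0,0,-0.002,0,0,0, 0,0,0,-0.002,0,0,0]'
```

```text
clock: 15.5
ee_pos: [0.4878, -0.3807, 0.0655]
tcp_rot: [179.9, -0.0, 36.8]
ft_force: [0.1, -0.6, 6.9]
finger_gap: 0.178
grip_force: 61.0
clock: 15.8
ee_pos: [0.4879, -0.3806, 0.0655]
tcp_rot: [179.8, -0.0, 36.8]
ft_force: [-2.3, 1.7, 19.2]
finger_gap: 0.178
grip_force: 62.6
```

The lid has stopped hard at the expected height, with 19 N on the wrist. Releasing and lifting off.

```bash
python3 -m jog '[0,0,0,0.002,0,0,0, 0.5,0,0,0.002,0,0,0, 0.5,0,0,0.002,0,0,0, 0.5,0,0,0.002,0,0,0, 0.5,0,0,0.002,0,0,0]'; python3 -m jog '[0.5,0,0,0.02,0,0,0, 0.5,0,0,0.06,0,0,0, 0.5,0,0,0.1,0,0,0, 0.5,0,0,0.13,0,0,0, 0.5,0,0,0.13,0,0,0]'
python3 - <<'E'
from h import *
im,d=robot.read_camera("scene");P=pts("scene",d)
cv2.imwrite("pics/f.png",crop("scene",im,(310,190,410,290),5,[rect(.4878,-.3807,36.8,.184,.114,.059)]))
c,s=np.cos(np.radians(36.8)),np.sin(np.radians(36.8));D=P-[.4878,-.3807,0];u=D[...,0]*c+D[...,1]*s;v=-D[...,0]*s+D[...,1]*c
m=(d>0)&(abs(u)<.085)&(abs(v)<.05)&(abs(v)>.02)&(abs(P[...,2]-.06)<.02)
A=np.c_[u[m],v[m],np.ones(m.sum())];print("tilt u,v, height",np.linalg.lstsq(A,P[...,2][m],rcond=None)[0].round(4))
for n,k in(("rim",(d>0)&(abs(u)<.09)&(abs(abs(v)-.065)<.002)),):print(n,np.median(P[...,2][k]))
E
```

```text
clock: 16.3
ee_pos: [0.4865, -0.3796, 0.0635]
tcp_rot: [-179.9, 0.0, 36.8]
ft_force: [0.4, 0.3, 1.0]
finger_gap: 0.497
grip_force: 0.0
clock: 16.8
ee_pos: [0.4895, -0.3819, 0.1993]
tcp_rot: [179.5, -0.1, 36.8]
ft_force: [0.7, -0.1, -0.1]
finger_gap: 0.499
grip_force: 0.0
tilt u,v, height [ 0.0018 -0.0027  0.0591]
rim 0.04579616208521464
```

View pics/f.png

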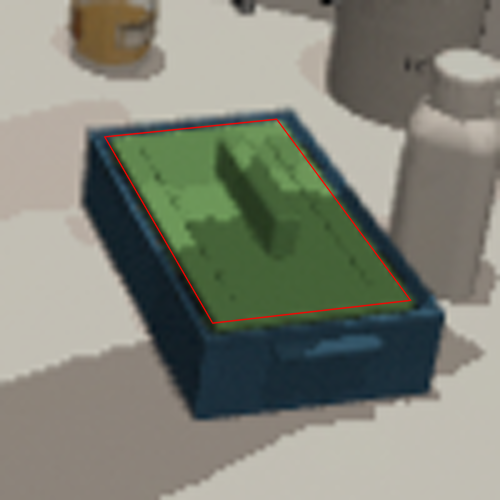

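The lid lies level in the mouth: plate height 59.1 mm, tilt under 0.004 rad, and the outline at (105,137)–(412,300) matches it. The white bottle and jar in view are still standing.

```bash
python3 -m jog '[0.5,0,0,0,0,0,0, 0.5,0,0,0,0,0,0, 0.5,0,0,0,0,0,0]'; python3 -c "
from workcell import robot
print(robot.sign_off())"
```

```text
clock: 17.15
ee_pos: [0.4863, -0.3795, 0.1925]
tcp_rot: [-179.8, 0.1, 36.8]
ft_force: [-0.2, 0.2, -0.7]
finger_gap: 0.499
grip_force: 0.0
the job is handed in; nothing more can be done
None
```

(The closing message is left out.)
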